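# Take the hold-down nut off the sieve shaker

### The arm

A 7-joint arm with a two-finger parallel gripper is mounted at the origin on a cart in front of the work surface, level with it; the furniture and walls round the work are solid. World frame = base frame: x ahead of the robot, y to its left, z up, the work surface at z = 0. Lengths are in m, angles in rad, forces in N, time in s.
With the tool pointing down it reaches from about 0.35 to 0.9 m from the base axis. Payload 7.2 kg.
Tool frame: the origin (TCP) lies at the very end of the fingers, on their centre line; the grasp point (between the pads) lies 19 mm behind it; z points along the fingers, y is the line along which they close (so a half turn about z gives the same grasp; the last joint's range is limited). The gripper opens to 88 mm and grips with 3 to 60 N. Pads are 20 mm wide; open, the fingers measure 115 mm over their backs; the gripper's body (75 mm by 178 mm) begins 61 mm behind the grasp point.
Start: joints at [1.252, 0.411, -0.013, 1.596, 0.006, 1.134, -0.082], TCP at [0.155, -0.605, 0.223] pointing down, gripper open.
Joint ranges: [-2.95, 2.95], [-0.29, 1.99], [-1.47, 1.44], [0.14, 2.54], [-1.03, 4.17], [0.13, 1.85], [-2.86, 2.86]. Speed limits (rad/s): [2.39, 2.39, 3.01, 3.01, 3.14, 3.14, 3.14].

### API

Orientations are given as [roll, pitch, yaw] about the fixed x, y, z axes, in that order (R = Rz(yaw) Ry(pitch) Rx(roll)).
In Python, from cell import bot, viewer, ticket gives the robot as it stands. The module is installed in compiled form; this text tells all that it offers.
- The arm moves only by the tool jog_arm, never from a script. Its argument "moves" is text: rows parted by semicolons, each of 7 numbers parted by spaces: the opening, from 0 (shut) to 1 (fully open), then the shift along the tool's x, y, z in cm, then the turn, a rotation vector about the tool's x, y, z in degrees. In form: claw x y z wx wy wz; .... A call has 1 to 12 rows; each row is the pose to reach, as a shift and turn from the pose commanded when the call began, along the tool's axes at that moment; what a row does not reach only later rows make up. A row lasts 1/8 s, in which the tool goes at most 62.5 mm and 10.7 degrees, less where a joint would pass 70% of its speed; a pose out of reach is approached as far as the arm can. A call with a gripper value outside its range is refused whole. The fingers move at their own pace and stop on an object; "force" is the grip in N (left out, the last holds). Time passes only in rows, so rows that repeat a pose let the fingers close. It gives the time, the measured TCP pose, the force, the opening and the grip force at its end, in the units of the state.
- bot.observe(): the state, without advancing time (a new reading comes with each control period).
- viewer.get_image(name): name is "scene" or "top" or "wrist"; returns a dict with "pixels" (420x560x3 uint8, red, green, blue), "depth" (420x560 float32, m along the optical axis (not along the pixel's ray), 0 where there is no reading), "fovy" (degrees; the focal length in pixels is half the picture's height over the tangent of half this angle, whatever the lens; pixels are square), "cx", "cy" (the principal point, pixels), "k1" (the pictures are not rectified: a ray, as slopes to the right and down, at radius r is drawn at 1 + k1 r^2 times it, then the intrinsics apply), "T" (4x4, takes a point from camera to world coordinates). Camera axes: x right, y down, z forward; pixel columns grow to the right and rows downward; lengths in m; the calibration is good to about 2 mm. A picture is of the moment at which its call begins.
- ticket.job_done(): hands the job in; it is judged then, once.
The state is a dict: "t": time; "joint_pos": joint angles; "qd": joint speeds; "tau": joint torques, N m; "tool_pos": TCP position; "ee_rot": TCP orientation; "contact_force": force on the tool from outside, world axes, zero at the start; "ft_torque": the same for the moment, N m; "opening": finger opening in m; "gripper_force": force on a finger pad.
Only numpy, scipy, OpenCV 4.12 (cv2) and the standard library are available. Lean on these libraries where they do the work, as an engineer would, in place of code of your own. Each camera call takes 0.05 s, during which the arm holds its last target. There are 200 camera calls.

### The job

The sieve shaker is to be loaded: unscrew the red two-armed hold-down nut from its threaded stud (anticlockwise seen from above; its arms can simply be pushed round) until the thread lets go, and lift it straight off. Lower it gently into the blue parts tray, so that it stands upright on the tray's floor, and let go. Leave everything else where it stands.

Things in the scene. Friction and masses are not known exactly. Their poses are not given: they have to be found in the camera images.
- shaker: fixed grey round base of a sieve shaker, 160 in diameter, its top (a steel collar of 72 diameter) 50 high; origin at the centre of its underside, z up
- stud: fixed upright steel stud, 35 in diameter, 52 high, on the shaker's collar, hidden in the nut; coarse greased right-hand thread. Anticlockwise (from above) the nut rises 20 mm a turn and comes free after about 0.85 to 0.95 turn, 16 to 19 mm up; up to 1.3 turns it then still sits loosely on the stud and lifts straight off. Origin at the centre of its foot, z up
- nut: loose red hold-down nut, about 0.2 kg, screwed down, its foot on the collar. Hub 49 in diameter up to 57; above it a ribbed grip barrel 40 in diameter from 61 to 87 (the top). Arms 13 thick along its own +x and -x, 49 above the foot, each with a black end ball of 18 diameter, 154 over all. Blind bore 54 deep, 1 mm play: it may lean a few degrees. Origin at the centre of its foot, z up
- nut_grip (a point): point on the nut's axis at the middle of the grip barrel, 75 above the foot; axes as the nut's
- nut_arm_a (a point): centre of the ball on the nut's +x arm, 68 from the axis and 49 above the foot; axes as the nut's. The nut turns easily: closed fingers pushing sideways on one arm, staying behind it, take it all the way round
- nut_arm_b (a point): centre of the ball on the nut's -x arm; axes as the nut's
- tray: fixed open blue parts tray, 210 along its own x by 170 along its y (lifting lips on the two long sides make it 188 in y), 45 high, walls and floor 5 thick; origin at the centre of its underside, z up. The nut goes in most easily with its arms along the tray's x
- tape_roll: roll of green tape lying flat, 88x88x24, origin at the centre of its underside; bystander
- wash_bottle: white squeeze wash bottle with a red cap, 64x100x193, origin on its underside; bystander
- sample_a: capped vial with a soil sample, 46 across, 90 high, origin at the centre of its underside; bystander
- sample_b: another capped soil-sample vial, 46 across, 90 high, origin at the centre of its underside; bystander
- spare_vial: empty clear vial, 46 across, 82 high, origin at the centre of its underside; bystander
- marker: red-capped marker pen lying down, 12x133x12, origin at the middle of its underside; bystander

How it is judged:
On the way, in this order (a step that is already met when the one before it is completed fails the run):
1. the nut has been wound up the stud by more than 12 mm, still upright on it (z of nut in the frame of stud above 0.012 m and horizontal distance between nut and stud below 0.008 m and angle between nut's own z axis and vertical below 0.25 rad), for 0.1 s.
2. the nut has been lifted clear of the stud's top (z of nut in the frame of stud above 0.057 m), for 0.1 s.
At the end, for the whole second after the job is handed in: The nut stands upright (within 0.15 rad) and at rest on the floor of the tray (foot within 12 mm of the tray's underside level), its axis within 60 mm of the tray's centre along both tray axes, and is released (x of nut in the frame of tray between -0.06 and 0.06 m and y of nut in the frame of tray between -0.06 and 0.06 m and z of nut in the frame of tray below 0.012 m and angle between nut's own z axis and vertical below 0.15 rad and linear speed of nut below 0.02 m/s and contact force between the fingers and nut below 0.1 N); the robot touches nothing.
It fails at once if the nut is dropped into the tray (faster than 0.9 m/s near its floor) (x of nut in the frame of tray between -0.1 and 0.1 m and y of nut in the frame of tray between -0.08 and 0.08 m and z of nut in the frame of tray below 0.05 m and linear speed of nut above 0.9 m/s).
It fails at once if a bystander is moved by more than 30 mm (distance of any of tape_roll, wash_bottle, sample_a, sample_b, spare_vial, marker from where it was at the start of the episode above 0.03 m).
It also fails if it takes over 64 s, if anything falls off the work surface, if the arm or the gripper's body presses on something with over 40 N, if the wrist force passes 120 N, or if a joint passes its speed limit or range.

## Working session

There is one attempt and no reset: what is moved stays moved. The work goes in short steps, Python scripts to look and compute and a tool call to move; the robot and the scene stay as the last step left them, time stands still between calls to the robot, and variables do not carry over. Pictures are saved under pics/ and viewed, at most 10 in all, crops included, and the job is handed in when it is done.

Besides the shell and the picture viewer there is one more tool, called after "Request:" by a JSON object that holds its "fn" and its "kwargs", one argument or row to a line. jog_arm: Moves the arm, as the interface text tells. Its arguments: {"type":"object","properties":{"moves":{"type":"string"},"force":{"type":"number"}},"required":["moves"]}

```bash
mkdir -p pics; cat > h.py <<'E'
import numpy as np, cv2
from cell import bot, viewer, ticket
def cam(n):
    im=viewer.get_image(n); f=210/np.tan(np.radians(im["fovy"])/2); im["f"]=f
    h,w=im["depth"].shape; v,u=np.mgrid[0:h,0:w]
    K=np.array([[f,0,im["cx"]],[0,f,im["cy"]],[0,0,1.]])
    p=np.stack([u.ravel(),v.ravel()],1).astype(np.float64)[:,None]
    r=cv2.undistortPoints(p,K,np.array([im["k1"],0,0,0.]))[:,0]
    d=np.c_[r,np.ones(len(r))]
    im["dirs"]=(d@im["T"][:3,:3].T).reshape(h,w,3); im["o"]=im["T"][:3,3]
    im["P"]=im["o"]+im["dirs"]*im["depth"][...,None]
    im["P"][im["depth"]==0]=np.nan
    im["hsv"]=cv2.cvtColor(im["pixels"],cv2.COLOR_RGB2HSV)
    return im
def save(im,n): cv2.imwrite("pics/"+n,im["pixels"][...,::-1])
def plane(im,v,u,z):
    d=im["dirs"][int(v),int(u)]; return im["o"]+d*(z-im["o"][2])/d[2]
E
python3 - <<'E'
from h import *
t=cam("top");s=cam("scene")
cv2.imwrite("pics/top.png",t["pixels"][...,::-1]);save(s,"scene.png")
for im in (t,s):
    print(im["o"],im["T"][:3,2],im["k1"])
o=bot.observe();print(o["tool_pos"],o["ee_rot"],o["t"],o["opening"])
E
```

```text
[0.41164734 0.15894451 1.29757015] [ 0.17412299  0.01059204 -0.98466695] 0.018783530502367283
[ 0.94071885 -0.4501185   0.88636312] [-0.32371403  0.57504318 -0.75135515] -0.079094998632998
[ 0.15497895 -0.60502733  0.221914  ] [-3.14018199e+00  8.31266687e-05  2.50811525e-01] 0.1 0.08768940301371003
```

View pics/top.png

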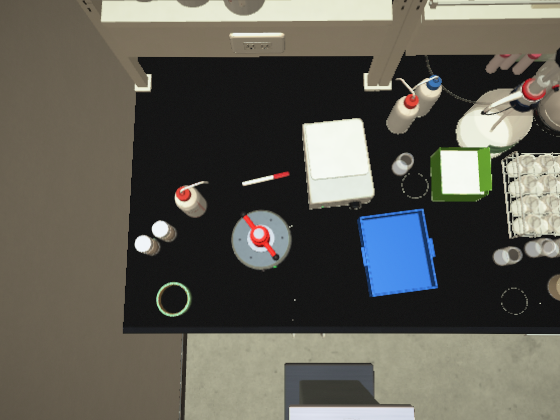

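View pics/scene.png

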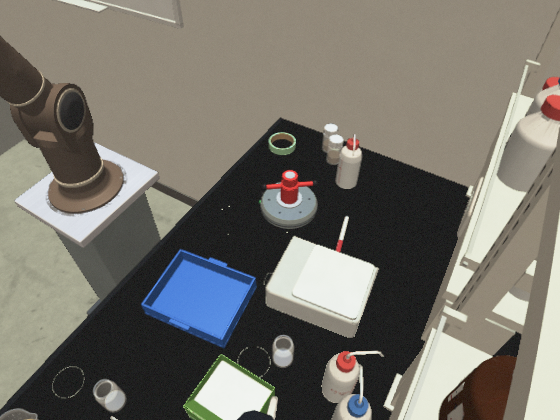

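Top view: nut at (260,236), with its arms from (246,216) to (277,258). The blue tray is centred near (398,252), a white box lies at (338,163), and the wash bottle at (190,200) is close to the shaker. The scene view agrees.

```bash
python3 - <<'E'
from h import *
for n in("top","scene"):
    t=cam(n);H=t["hsv"];P=t["P"];np.set_printoptions(precision=4,suppress=True)
    red=((H[...,0]<8)|(H[...,0]>172))&(H[...,1]>130)&(H[...,2]>60)
    k,l,st,c=cv2.connectedComponentsWithStats(red.astype(np.uint8))
    for i in range(1,k):
        if st[i,4]>30:
            q=P[l==i]; print(n,"red",c[i],st[i,4],np.nanmedian(q,0),np.nanmax(q[:,2]))
            if np.hypot(*(c[i]-([260,236] if n=="top" else [289,186])))<15:
                tp=q[q[:,2]>np.nanmax(q[:,2])-.006]; print(" top",np.nanmean(tp,0),(np.nanmin(tp,0)+np.nanmax(tp,0))/2,len(tp))
                ar=q[(abs(q[:,2]-.104)<.012)]; xy=ar[:,:2]-np.nanmean(ar[:,:2],0)
                w,v=np.linalg.eigh(np.cov(xy.T)); print(" arm dir deg",np.degrees(np.arctan2(v[1,1],v[0,1])),ar.mean(0),np.ptp(xy@v[:,1]))
    # collar/base
    blue=(H[...,0]>100)&(H[...,0]<125)&(H[...,1]>150)&(H[...,2]>60)
    k,l,st,c=cv2.connectedComponentsWithStats(blue.astype(np.uint8)); i=1+np.argmax(st[1:,4])
    q=P[l==i]; fl=q[q[:,2]<.012]; r=cv2.minAreaRect((fl[:,:2]*1000).astype(np.float32)); rim=q[q[:,2]>.04];r2=cv2.minAreaRect((rim[:,:2]*1000).astype(np.float32))
    print(n,"tray",np.median(fl,0),r,r2)
    z=P[...,2]
    d=np.hypot(P[...,0]-.463,P[...,1]-.42)
    # tall things map
    m=(z>.03)&(z<.4)&(P[...,0]>.2)&(P[...,0]<.9)&(P[...,1]>-.3)
    k,l,st,c=cv2.connectedComponentsWithStats(m.astype(np.uint8))
    for i in range(1,k):
        if st[i,4]>60:
            q=P[l==i];print("  obj",c[i].round(),q.min(0),q.max(0))
E
```

```text
top red [533.5     56.1176] 34 [ 1.0466 -0.4839  0.1164] 0.12247646495525477
top red [530.5    91.512] 166 [ 0.8616 -0.3697  0.2919] 0.3239120286828898
top red [410.7143 101.1299] 154 [ 0.9042 -0.1449  0.1628] 0.18510857404463632
top red [281.3372 174.593 ] 86 [0.7588 0.1804 0.0097] 0.01731831366357528
top red [182.9231 193.8881] 143 [0.6689 0.4149 0.1645] 0.1949238192641729
top red [259.6779 236.1849] 357 [0.5664 0.2293 0.1078] 0.1447793451857189
 top [0.5761 0.2363 0.1406] [0.5758 0.2331 0.1418] 32
 arm dir deg -142.75188121813105 [0.5716 0.2312 0.106 ] 0.12842977289389865
top tray [ 0.5401 -0.1285  0.0051] ((545.1170654296875, -134.63223266601562), (220.73196411132812, 196.82052612304688), 8.65038776397705) ((540.7801513671875, -124.91781616210938), (212.03965759277344, 190.52308654785156), 7.396574974060059)
  obj [ 86. 251.] [0.2    0.5967 0.03  ] [0.9    0.6049 0.4   ]
  obj [404. 117.] [ 0.8762 -0.176   0.0305] [ 0.9    -0.1162  0.169 ]
  obj [487. 109.] [ 0.8407 -0.2998  0.2283] [ 0.8531 -0.2875  0.2689]
  obj [337. 163.] [ 0.6569 -0.0596  0.0301] [0.8947 0.1231 0.1014]
  obj
[... 1070 characters left out ...]
381 -0.1258  0.005 ] ((526.6773681640625, -112.1646499633789), (238.43336486816406, 205.47483825683594), 7.115391731262207) ((541.220458984375, -127.87275695800781), (213.5516357421875, 188.87669372558594), 6.736682415008545)
  obj [355.  82.] [0.2001 0.3546 0.03  ] [0.9    0.6075 0.4   ]
  obj [289. 200.] [0.4931 0.1516 0.03  ] [0.6573 0.3011 0.1404]
  obj [321. 285.] [ 0.6588 -0.0658  0.03  ] [0.8965 0.12   0.0977]
  obj [198. 294.] [ 0.4262 -0.225   0.03  ] [ 0.6563 -0.0304  0.0489]
  obj [283. 349.] [ 0.7598 -0.1729  0.03  ] [ 0.8034 -0.1275  0.0842]
  obj [330. 371.] [ 0.8787 -0.1804  0.0302] [ 0.9    -0.1311  0.1675]
  obj [239. 386.] [ 0.6849 -0.3     0.0331] [ 0.854  -0.2352  0.2678]
```

Request:
{"fn": "jog_arm", "kwargs": {
  "moves": "1 0 0 -8 0 0 0; 1 10 -11.5 -8 0 0 0; 1 20 -23 -8 0 0 0; 1 30 -34.5 -8 0 0 0; 1 40 -46 -8 0 0 0; 1 50 -57.5 -8 0 0 0; 1 57 -66 -8 0 0 0; 1 57 -66 -8 0 0 0; 1 57 -66 -8 0 0 0; 1 57 -66 -8 0 0 0; 1 57 -66 -8 0 0 0; 1 57 -66 -8 0 0 0"
}}

```text
t: 1.7
tool_pos: [0.4619, 0.0112, 0.3014]
ee_rot: [3.141, -0.001, 0.25]
contact_force: [1.4, -1.0, 0.4]
opening: 0.0877
gripper_force: 0.0
```

Request:
{"fn": "jog_arm", "kwargs": {
  "moves": "1 8 -9 0 0 0 0; 1 16.5 -18.6 0 0 0 0; 1 16.5 -18.6 0 0 0 0; 1 16.5 -18.6 0 0 0 0; 1 16.5 -18.6 0 0 0 0; 1 16.5 -18.6 0 0 0 0; 1 16.5 -18.6 0 0 0 0"
}}

```text
t: 2.58
tool_pos: [0.5751, 0.2289, 0.3013]
ee_rot: [3.14, -0.0, 0.249]
contact_force: [-0.1, 0.2, -1.0]
opening: 0.0877
gripper_force: 0.0
```

```bash
python3 - <<'E'
from h import *
np.set_printoptions(precision=4,suppress=True)
o=bot.observe();print(o["tool_pos"],o["ee_rot"],o["t"],np.array(o["joint_pos"]))
t=cam("wrist");save(t,"w1.png");H=t["hsv"];P=t["P"]
red=((H[...,0]<8)|(H[...,0]>172))&(H[...,1]>130)&(H[...,2]>60)
q=P[red&(P[...,2]>.13)&(P[...,2]<.145)];print(len(q),q.mean(0),(q.min(0)+q.max(0))/2,np.ptp(q,0))
print(cv2.minEnclosingCircle((q[:,:2]*1000).astype(np.float32)))
E
```

```text
[0.5751 0.2289 0.3013] [ 3.1405 -0.0003  0.2488] 2.575 [ 0.0342  0.4365 -0.7078  1.4666  0.2872  1.3438 -2.0137]
583 [0.5798 0.2328 0.1375] [0.5778 0.2321 0.1351] [0.0402 0.0406 0.01  ]
((577.41015625, 232.3563995361328), 20.595609664916992)
```

View pics/w1.png

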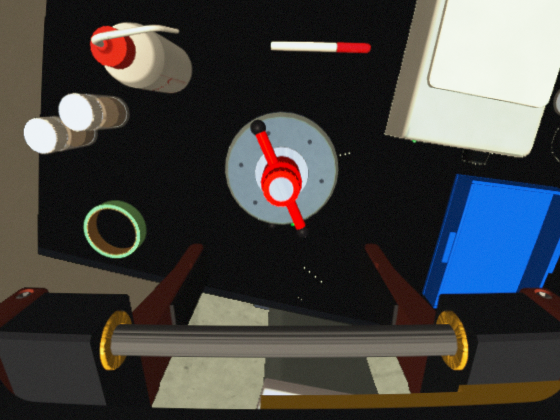

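The wrist view shows the nut upright at (281,185), with both arms free and nothing near the fingers. The barrel is at (0.577, 0.232). I'll go down and grip it.

Request:
{"fn": "jog_arm", "kwargs": {
  "moves": "1 0.3 -0.3 6 0 0 0; 1 0.3 -0.3 12 0 0 0; 1 0.3 -0.3 16 0 0 0; 1 0.3 -0.3 18.9 0 0 0; 1 0.3 -0.3 18.9 0 0 0; 1 0.3 -0.3 18.9 0 0 0; 0 0.3 -0.3 18.9 0 0 0; 0 0.3 -0.3 18.9 0 0 0; 0 0.3 -0.3 18.9 0 0 0; 0 0.3 -0.3 18.9 0 0 0; 0 0.3 -0.3 18.9 0 0 0",
  "force": 20
}}

```text
t: 4.0
tool_pos: [0.5773, 0.234, 0.1122]
ee_rot: [3.141, 0.0, 0.251]
contact_force: [1.3, -6.7, 10.6]
opening: 0.0416
gripper_force: 6.3
```

Request:
{"fn": "jog_arm", "kwargs": {
  "moves": "0 0 0 0 0 0 0; 0 0 0 -0.06 0 0 -10; 0 0 0 -0.11 0 0 -20; 0 0 0 -0.17 0 0 -30; 0 0 0 -0.17 0 0 -30",
  "force": 25
}}

```text
t: 4.62
tool_pos: [0.5771, 0.2338, 0.1131]
ee_rot: [-3.141, 0.001, 0.773]
contact_force: [0.8, -0.6, -3.3]
opening: 0.0385
gripper_force: 28.0
```

Request:
{"fn": "jog_arm", "kwargs": {
  "moves": "0 0 0 -0.06 0 0 -10; 0 0 0 -0.11 0 0 -20; 0 0 0 -0.17 0 0 -30; 0 0 0 -0.22 0 0 -40; 0 0 0 -0.28 0 0 -50; 0 0 0 -0.33 0 0 -60; 0 0 0 -0.39 0 0 -70; 0 0 0 -0.44 0 0 -80; 0 0 0 -0.5 0 0 -90; 0 0 0 -0.56 0 0 -100; 0 0 0 -0.61 0 0 -110; 0 0 0 -0.61 0 0 -110"
}}

```text
t: 6.12
tool_pos: [0.5769, 0.2333, 0.119]
ee_rot: [-3.14, -0.001, 2.689]
contact_force: [0.3, -3.6, -2.9]
opening: 0.039
gripper_force: 27.8
```

```bash
python3 - <<'E'
from h import *
np.set_printoptions(precision=4,suppress=True)
o=bot.observe();print(o["tool_pos"],o["ee_rot"],np.array(o["joint_pos"]),o["ft_torque"])
t=cam("scene")
cv2.imwrite("pics/s2.png",cv2.resize(t["pixels"][110:250,200:380,::-1],None,fx=3,fy=3))
E
```

```text
[0.5769 0.2333 0.119 ] [-3.1396 -0.0009  2.6893] [ 0.272   0.8306 -1.1797  1.6563  0.8106  1.228   0.0266] [-0.8727 -0.171   0.0518]
```

View pics/s2.png

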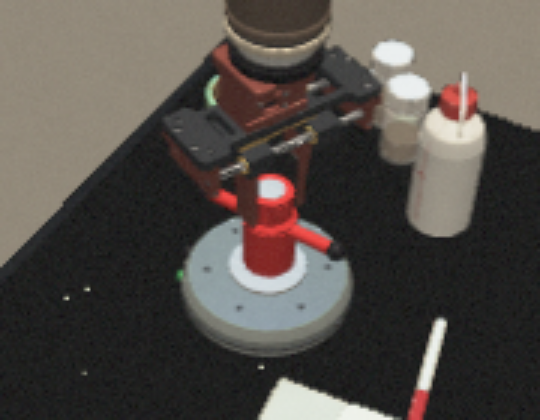

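The nut has turned with the grip: its arms now lie along world x, and the bystanders are untouched. Continuing.

Request:
{"fn": "jog_arm", "kwargs": {
  "moves": "0 0 0 -0.06 0 0 -10; 0 0 0 -0.11 0 0 -20; 0 0 0 -0.17 0 0 -30; 0 0 0 -0.22 0 0 -40; 0 0 0 -0.28 0 0 -50; 0 0 0 -0.33 0 0 -60; 0 0 0 -0.39 0 0 -70; 0 0 0 -0.44 0 0 -80; 0 0 0 -0.5 0 0 -90; 0 0 0 -0.5 0 0 -90"
}}

```text
t: 7.42
tool_pos: [0.5775, 0.2334, 0.1244]
ee_rot: [-3.141, -0.002, -2.024]
contact_force: [2.0, -5.1, -4.1]
opening: 0.0392
gripper_force: 27.8
```

```bash
python3 - <<'E'
from h import *
np.set_printoptions(precision=4,suppress=True)
o=bot.observe();print(o["tool_pos"],o["ee_rot"],np.array(o["joint_pos"]),o["ft_torque"])
E
```

```text
[0.5775 0.2334 0.1244] [-3.1409 -0.0018 -2.0244] [ 0.34    0.9873 -1.4111  1.6476  0.9919  1.3971  1.4807] [-1.1656 -0.4648  0.0401]
```

Request:
{"fn": "jog_arm", "kwargs": {
  "moves": "0.75 0 0 0 0 0 0; 0.75 0 0 0 0 0 0; 0.75 0 0 0 0 0 10; 0.75 0 0 0 0 0 20; 0.75 0 0 0 0 0 30; 0.75 0 0 0 0 0 40; 0.75 0 0 0 0 0 50; 0.75 0 0 0 0 0 60; 0.75 0 0 0 0 0 70; 0.75 0 0 0 0 0 80; 0.75 0 0 0 0 0 90; 0.75 0 0 0 0 0 100"
}}

```text
t: 8.93
tool_pos: [0.577, 0.2353, 0.1254]
ee_rot: [3.14, -0.0, 2.512]
contact_force: [-0.5, 0.7, 0.4]
opening: 0.0659
gripper_force: 0.0
```

Request:
{"fn": "jog_arm", "kwargs": {
  "moves": "0.75 0 0 0 0 0 10; 0.75 0 0 0 0 0 20; 0.75 0 0 0 0 0 30; 0.75 0 0 0 0 0 40; 0.75 0 0 0 0 0 40"
}}

```text
t: 9.55
tool_pos: [0.5771, 0.2353, 0.1256]
ee_rot: [3.14, -0.0, 1.822]
contact_force: [0.3, -0.2, 0.4]
opening: 0.066
gripper_force: 0.0
```

```bash
python3 - <<'E'
from h import *
np.set_printoptions(precision=4,suppress=True)
o=bot.observe();print(o["tool_pos"],o["ee_rot"],np.array(o["joint_pos"]),o["ft_torque"])
t=cam("scene")
cv2.imwrite("pics/s3.png",cv2.resize(t["pixels"][110:250,200:380,::-1],None,fx=3,fy=3))
H=t["hsv"];P=t["P"]
red=((H[...,0]<8)|(H[...,0]>172))&(H[...,1]>130)&(H[...,2]>60)
m=red&(np.hypot(P[...,0]-.577,P[...,1]-.233)<.03); print("max z",np.sort(P[m][:,2])[-10:])
m=red&(np.hypot(P[...,0]-.577,P[...,1]-.233)<.08)&(np.hypot(P[...,0]-.577,P[...,1]-.233)>.032)
q=P[m]-[.577,.233,0];q=q[q[:,2]>.09];print(len(q),np.degrees(np.arctan2(q[:,1],q[:,0]))[::4])
E
```

```text
[0.5771 0.2353 0.1256] [ 3.1403 -0.0004  1.822 ] [ 0.1705  0.7022 -0.9611  1.6578  0.6292  1.1198 -0.7145] [-0.0653 -0.059  -0.0234]
max z [0.1497 0.1497 0.1497 0.1498 0.2505 0.2594 0.2608 0.2626 0.2728 0.2732]
96 [-150.7992 -132.4437 -128.7768 -124.5508 -137.0428   93.0896   86.3763
   84.1176   82.8386   82.9975   81.2983   76.5935   75.4851  -89.1254
  -91.0418  -98.0111  -85.6507  -94.0598  -84.1283  -89.2638  -93.5817
  -87.1575  -91.0448  -88.8228]
```

View pics/s3.png

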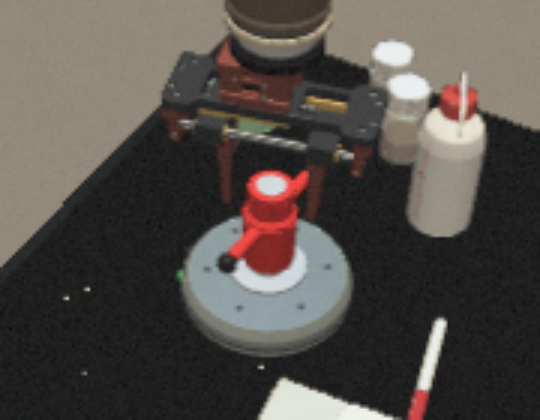

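The nut stayed put, raised with its arms at about 88°, which matches the 230° turned. I'll centre, regrip and finish the turn.

Request:
{"fn": "jog_arm", "kwargs": {
  "moves": "0.75 -0.2 0 0 0 0 0; 0 -0.2 0 0 0 0 0; 0 -0.2 0 0 0 0 0; 0 -0.2 0 0 0 0 0; 0 -0.2 0 0 0 0 0; 0 -0.2 0 -0.06 0 0 -10; 0 -0.2 0 -0.11 0 0 -20; 0 -0.2 0 -0.17 0 0 -30; 0 -0.2 0 -0.22 0 0 -40; 0 -0.2 0 -0.28 0 0 -50; 0 -0.2 0 -0.33 0 0 -60; 0 -0.2 0 -0.33 0 0 -60",
  "force": 25
}}

```text
t: 11.1
tool_pos: [0.5778, 0.2324, 0.1281]
ee_rot: [3.141, -0.0, 2.868]
contact_force: [0.4, 0.2, 1.5]
opening: 0.0389
gripper_force: 25.0
```

Request:
{"fn": "jog_arm", "kwargs": {
  "moves": "0 0 0 -0.06 0 0 -10; 0 0 0 -0.11 0 0 -20; 0 0 0 -0.17 0 0 -30; 0 0 0 -0.22 0 0 -40; 0 0 0 -0.28 0 0 -50; 0 0 0 -0.33 0 0 -60; 0 0 0 -0.39 0 0 -70; 0 0 0 -0.39 0 0 -70; 0 0 0 -0.39 0 0 -70"
}}

```text
t: 12.22
tool_pos: [0.5776, 0.2324, 0.132]
ee_rot: [3.142, -0.0, -2.198]
contact_force: [-0.5, 0.4, -0.2]
opening: 0.039
gripper_force: 25.0
```

Request:
{"fn": "jog_arm", "kwargs": {
  "moves": "0 0 0 -0.3 0 0 0; 0 0 0 -0.7 0 0 0; 0 0 0 -1.2 0 0 0; 0 0 0 -1.2 0 0 0"
}}

```text
t: 12.72
tool_pos: [0.5779, 0.2324, 0.1447]
ee_rot: [-3.141, 0.0, -2.193]
contact_force: [0.4, -0.6, -2.5]
opening: 0.0391
gripper_force: 25.0
```

Request:
{"fn": "jog_arm", "kwargs": {
  "moves": "0 0 0 -1.5 0 0 0; 0 0 0 -3 0 0 0; 0 0 0 -5 0 0 0; 0 0 0 -7 0 0 0; 0 0 0 -9 0 0 0; 0 0 0 -11 0 0 0; 0 0 0 -11 0 0 0"
}}

```text
t: 13.6
tool_pos: [0.5781, 0.233, 0.2562]
ee_rot: [-3.14, 0.002, -2.193]
contact_force: [0.2, -0.6, -2.9]
opening: 0.0388
gripper_force: 25.0
```

```bash
python3 - <<'E'
from h import *
np.set_printoptions(precision=4,suppress=True)
o=bot.observe();print(o["tool_pos"],o["ee_rot"],np.array(o["joint_pos"]),o["opening"])
t=cam("scene");save(t,"s4.png")
H=t["hsv"];P=t["P"]
red=((H[...,0]<8)|(H[...,0]>172))&(H[...,1]>130)&(H[...,2]>60)
r=np.hypot(P[...,0]-.577,P[...,1]-.233)
m=red&(r<.08)&(r>.032);q=P[m];print(len(q),np.median(q,0));q=q[abs(q[:,2]-np.median(q[:,2]))<.015]
w,v=np.linalg.eigh(np.cov((q[:,:2]).T));print(np.degrees(np.arctan2(v[1,1],v[0,1])),w)
E
```

```text
[0.5781 0.233  0.2562] [-3.14    0.0022 -2.1928] [ 0.3458  0.8    -1.4222  1.5048  0.7924  1.5088  1.4456] 0.03882347849334864
188 [0.6031 0.2084 0.2473]
-143.00537040715415 [0.     0.0024]
```

View pics/s4.png

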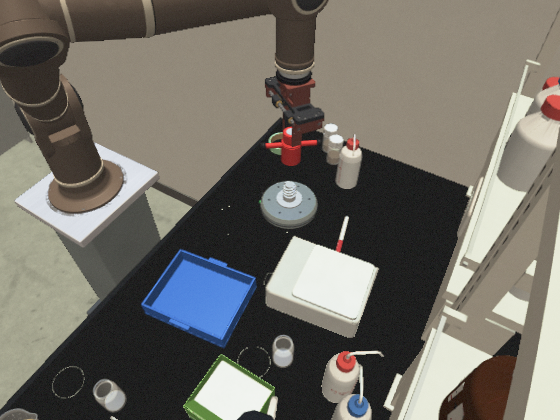

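The stud at (289,190) is bare. The nut hangs upright in the grip at (291,145), arms at 37°. Carrying it to the tray, turning −30° on the way.

Request:
{"fn": "jog_arm", "kwargs": {
  "moves": "0 4 -2.3 0 0 0 4; 0 8 -4.6 0 0 0 8; 0 12 -6.9 0 0 0 12; 0 16 -9.2 0 0 0 16; 0 20 -11.5 0 0 0 20; 0 24 -13.8 0 0 0 24; 0 28 -16 0 0 0 27; 0 31.4 -18 0 0 0 30; 0 31.4 -18 0 0 0 30; 0 31.4 -18 0 0 0 30; 0 31.4 -18 0 0 0 30"
}}

```text
t: 15.02
tool_pos: [0.541, -0.1262, 0.254]
ee_rot: [3.141, 0.0, -2.714]
contact_force: [-0.5, 1.0, -2.9]
opening: 0.0389
gripper_force: 25.0
```

```bash
python3 - <<'E'
from h import *
np.set_printoptions(precision=4,suppress=True)
o=bot.observe();print(o["tool_pos"],o["ee_rot"],np.array(o["joint_pos"]),o["opening"])
t=cam("scene");save(t,"s5.png")
H=t["hsv"];P=t["P"]
red=((H[...,0]<8)|(H[...,0]>172))&(H[...,1]>130)&(H[...,2]>60)
r=np.hypot(P[...,0]-o["tool_pos"][0],P[...,1]-o["tool_pos"][1])
m=red&(r<.08)&(r>.032);q=P[m];q=q[abs(q[:,2]-np.median(q[:,2]))<.015];print(len(q),np.median(q,0))
w,v=np.linalg.eigh(np.cov((q[:,:2]).T));print(np.degrees(np.arctan2(v[1,1],v[0,1])),w)
E
```

```text
[ 0.541  -0.1262  0.254 ] [ 3.1412  0.0001 -2.7136] [ 1.0674  0.6696 -1.4185  1.6706  0.6718  1.398   1.5529] 0.038870170702504946
4 [ 0.5609 -0.0967  0.3439]
118.9844812272054 [0.     0.0041]
```

View pics/s5.png

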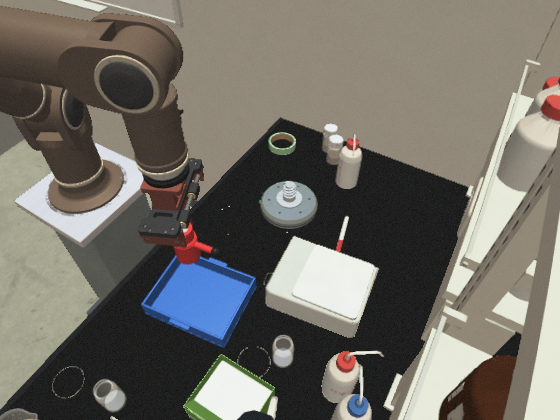

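The nut is over the tray with its arms along the tray's x. Lowering.

Request:
{"fn": "jog_arm", "kwargs": {
  "moves": "0 0 0 2 0 0 0; 0 0 0 5 0 0 0; 0 0 0 8 0 0 0; 0 0 0 11 0 0 0; 0 0 0 13.5 0 0 0; 0 0 0 15.5 0 0 0; 0 0 0 17 0 0 0; 0 0 0 17.9 0 0 0; 0 0 0 18.2 0 0 0; 0 0 0 18.2 0 0 0"
}}

```text
t: 16.32
tool_pos: [0.5414, -0.1278, 0.0724]
ee_rot: [-3.141, 0.0, -2.716]
contact_force: [0.6, 0.3, -2.4]
opening: 0.0388
gripper_force: 25.0
```

Request:
{"fn": "jog_arm", "kwargs": {
  "moves": "0 0 0 0.1 0 0 0; 0 0 0 0.2 0 0 0; 0 0 0 0.3 0 0 0; 0 0 0 0.3 0 0 0"
}}

```text
t: 16.82
tool_pos: [0.5411, -0.1278, 0.0691]
ee_rot: [-3.142, -0.0, -2.716]
contact_force: [-0.0, -0.7, -2.6]
opening: 0.0389
gripper_force: 25.0
```

Request:
{"fn": "jog_arm", "kwargs": {
  "moves": "0 0 0 0.1 0 0 0; 0 0 0 0.15 0 0 0; 0 0 0 0.15 0 0 0"
}}

```text
t: 17.2
tool_pos: [0.5414, -0.1277, 0.0686]
ee_rot: [-3.141, 0.0, -2.716]
contact_force: [-2.0, -1.2, 6.8]
opening: 0.0387
gripper_force: 25.0
```

Contact with the floor (+6.8 N). Opening, then rising straight up.

Request:
{"fn": "jog_arm", "kwargs": {
  "moves": "0.9 0 0 0 0 0 0; 0.9 0 0 0 0 0 0; 0.9 0 0 0 0 0 0; 0.9 0 0 0 0 0 0; 0.9 0 0 -2 0 0 0; 0.9 0 0 -5 0 0 0; 0.9 0 0 -10 0 0 0; 0.9 0 0 -15 0 0 0; 0.9 0 0 -18 0 0 0; 0.9 0 0 -18 0 0 0; 0.9 0 0 -18 0 0 0"
}}

```text
t: 18.58
tool_pos: [0.5407, -0.1278, 0.2475]
ee_rot: [-3.141, -0.001, -2.716]
contact_force: [-0.2, 0.4, 0.5]
opening: 0.079
gripper_force: 0.0
```

```bash
python3 - <<'E'
from h import *
np.set_printoptions(precision=4,suppress=True)
t=cam("scene");cv2.imwrite("pics/s6.png",cv2.resize(t["pixels"][190:360,100:320,::-1],None,fx=3,fy=3))
H=t["hsv"];P=t["P"]
red=((H[...,0]<8)|(H[...,0]>172))&(H[...,1]>130)&(H[...,2]>60)
q=P[red&(np.hypot(P[...,0]-.541,P[...,1]+.127)<.08)&(P[...,2]<.12)]
print(len(q),q.max(0)); tp=q[q[:,2]>q[:,2].max()-.006];print((tp.min(0)+tp.max(0))/2)
E
```

```text
632 [ 0.6028 -0.1095  0.0959]
[ 0.5415 -0.1287  0.093 ]
```

View pics/s6.png

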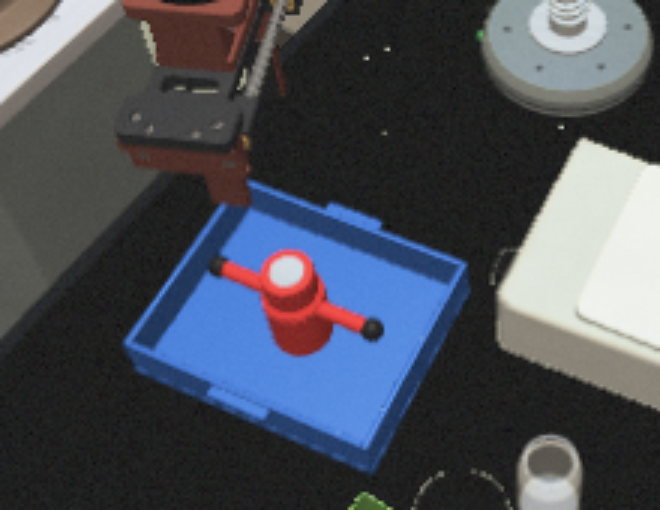

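The nut stands upright at the tray's centre (crop 295,310), released, and the gripper is well above it.

```bash
python3 -c "
from cell import ticket
print(ticket.job_done())"
```

```text
the job is handed in; nothing more can be done
None
```

The nut was unscrewed (about one full turn), lifted off the stud and set upright at the centre of the blue tray, then released. The job is handed in, but no verdict was returned.

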